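# Square up a frame corner and hold it

### The job

The stud of this timber frame hangs on the plate by a single screw and leans in. Pick up the wooden carpenter's square, lay it flat in the inside corner and press it home, swinging the stud out square, until one leg lies flush along the plate and the other along the stud. Move the stud only with the square, not the hand; leave the other tools where they are; finish still gripping the square and pressing it against both timbers.

Things in the scene. Friction and masses are not known exactly. Their poses are not given: they have to be found in the camera images.
- plate: Pine plate lying flat, 60 mm wide, 45 high, fixed to the bench (dogs behind it; a holdfast 107 mm high over it, 345 mm from the corner). Origin: the frame's inside corner at bench height, where the plate's inner face meets the stud's once square. That face is the plane x = 0, looking along -x; the plate runs along -y for 400 mm. z is up.
- stud: Pine stud lying flat, 60 mm wide, 45 high, half-lapped on the plate with one screw, about which it swings level and stiffly (0.5 N m friction, stays where left). Origin: the screw's axis at bench height. It runs along its -x for 360 mm; inner face at its y = -30 mm. Its axes are parallel to the plate's when square; it starts 0.06 to 0.13 rad anticlockwise from above, free end leaning in.
- square: Dark wooden carpenter's square, flat on the bench, 0.34 kg: two legs 220 mm long outside, 32 wide, and a diagonal brace 24 wide, all 28 thick. Origin: under the brace's middle, the place to grip (across the brace, along (1, 1)). Outer faces: planes x = -95 and y = -95 mm; legs run from the heel along +x and +y. z is up. Home in the corner, its x and y point opposite to the plate's.
- square_heel (a point): The square's outer heel corner, at x = y = -95 mm of the square, at mid thickness (14 mm above its underside). When home it is over the plate's origin, the +x leg along the stud, the +y leg along the plate. Inside the brace 70 mm is free for a finger.
- pencil: Flat carpenter's pencil, 175 x 14 x 8 mm, lying on top of the plate; leave alone. Origin under its middle.
- tape: Tape measure, 70 x 62 x 36 mm, on the bench on the outer side of the stud; leave alone. Origin under its middle.
- offcut: Pine offcut, 85 x 60 x 45 mm, on the bench to the right; leave alone. Origin under its middle.
- chisel: Wood chisel, 280 mm long, lying on the bench on the left, beyond the tape measure from the stud; leave alone. Origin on the bench under its ferrule.
- plane: Steel bench plane, 245 x 62 mm, 112 mm high, on the bench to the right; leave alone. Origin under its middle.
- drill: Cordless drill standing on its battery, 210 mm high, on the left; leave alone. Origin under the battery.

How it is judged:
At the end, for the whole second after the job is handed in: Stud square to plate within 0.02 rad; the square flat in the corner (tilt < 0.06 rad, heel within 6 mm of the corner, < 30 mm up), parallel to the timbers within 0.02 rad, at rest, pressed on plate and stud with > 1 N each and still held by the fingers (> 2 N) (angle between the x axis of stud and the x axis of plate, either way round below 0.02 rad and (angle between the x axis of square and the x axis of plate, either way round below 0.02 rad or angle between the y axis of square and the x axis of plate, either way round below 0.02 rad) and horizontal distance between square_heel and plate below 0.006 m and height (world z) of square_heel below 0.03 m and (angle between square's own z axis and vertical below 0.06 rad or angle between square's own z axis and vertical above 3.08 rad) and contact force between square and plate above 1 N and contact force between square and stud above 1 N and contact force between the fingers and square above 2 N and linear speed of square below 0.02 m/s); the arm keeps its last pose, push and grip.
It fails at once if the hand or fingers push the stud (contact force between any of the fingers, the arm and stud above 4 N).
It fails at once if another tool is disturbed (moved more than 30 mm) (distance of any of pencil, tape, offcut, chisel, plane, drill from where it was at the start of the episode above 0.03 m).
It also fails if it takes over 40 s, if anything falls off the work surface, if the arm or the gripper's body presses on something with over 40 N, if the wrist force passes 120 N, or if a joint passes its speed limit or range.

### The arm

A 6-joint arm with a two-finger parallel gripper is mounted at the origin on the work surface. World frame = base frame: x ahead of the robot, y to its left, z up, the work surface at z = 0. Lengths are in m, angles in rad, forces in N, time in s.
With the tool pointing down it reaches from about 0.375 to 0.975 m from the base axis. Payload 3.8 kg.
Tool frame: the origin (TCP) lies at the very end of the fingers, on their centre line; the grasp point (between the pads) lies 19 mm behind it; z points along the fingers, y is the line along which they close (so a half turn about z gives the same grasp; the last joint's range is limited). The gripper opens to 85 mm and grips with 20 to 120 N. Pads are 22 mm wide; open, the fingers measure 114 mm over their backs; the gripper's body (76 mm by 85 mm) begins 54 mm behind the grasp point. The pads swing forward as they close: fully open they stand 13 mm farther back than shut.
Start: joints at [1.178, 0.264, 1.604, -0, 1.274, -0.037], TCP at [0.235, 0.633, 0.231] pointing down, gripper open.
Joint ranges: [-2.63, 2.63], [-0.94, 2.18], [0.31, 2.57], [-1.31, 4.45], [0, 2.66], [-2.55, 2.55]. Speed limits (rad/s): [2.57, 2.57, 3.14, 3.14, 3.14, 3.14].

### API

Orientations are given as a rotation vector (axis times angle).
In Python, from rig import get_obs, imaging, workorder gives the robot as it stands.
- The arm moves only by the tool carry_out, never from a script. Its argument "increments" is a list of rows, each an object of numbers: "x", "y", "z": the shift along the tool's x, y, z in mm; "ax", "ay", "az": the turn, a rotation vector about the tool's x, y, z in degrees. In form: [{"x": .., "y": .., "z": .., "ax": .., "ay": .., "az": ..}, ...]. A call has 1 to 20 rows; each row shifts and turns the commanded pose from where the row before left it, along the tool's axes as they then stand; what a row does not reach is not made up. A row lasts 1/12 s, in which the tool goes at most 41.7 mm and 7.16 degrees, less where a joint would pass 70% of its speed; a pose out of reach is approached as far as the arm can. A call is refused whole if a number of a shift passes 41.7 or a number of a turn 7.16, either way. A call with a gripper value outside its range is refused whole. "jaw" is the closure, from 0 (fully open) to 1 (shut), set as the call begins (left out, the last holds). The fingers move at their own pace and stop on an object; the grip force is fixed at half the most. Time passes only in rows, so rows that do not move let the fingers close. It gives the time, the measured TCP pose, the force, the opening and the grip force at its end, in the units of the state.
- get_obs(): the state, without advancing time (a new reading comes with each control period).
- imaging.grab_frame(name): name is "scene" or "top" or "wrist"; returns a dict with "color" (384x512x3 uint8, blue, green, red), "K" (3x3 intrinsics, pixels), "k1" (the pictures are not rectified: a ray, as slopes to the right and down, at radius r is drawn at 1 + k1 r^2 times it, then the intrinsics apply), "cam_to_world" (4x4, takes a point from camera to world coordinates); the wrist camera has in their place "mount" (4x4, takes a point from camera to tool coordinates, whose origin is the TCP and whose axes are the flange's). Camera axes: x right, y down, z forward; pixel columns grow to the right and rows downward; lengths in m; the calibration is good to about 2 mm. A picture is of the moment at which its call begins: read the wrist's pose just before it. There is no depth.
- workorder.sign_off(): hands the job in; it is judged then, once.
The state is a dict: "t": time; "q": joint angles; "qvel": joint speeds; "tau": joint torques, N m; "tcp_pos": TCP position; "ee_rot": TCP orientation; "wrist_force": force on the tool from outside, world axes, zero at the start; "torque": the same for the moment, N m; "gripper_width": opening from 0.0 (shut) to 1.0 (fully open); "gripper_force": force on a finger pad.
Only numpy, scipy, OpenCV 4.12 (cv2) and the standard library are available. Lean on these libraries where they do the work, as an engineer would, in place of code of your own. Each camera call takes 0.05 s, during which the arm holds its last target. There are 200 camera calls.

## Working session

There is one attempt and no reset: what is moved stays moved. The work goes in short steps, Python scripts to look and compute and a tool call to move; the robot and the scene stay as the last step left them, time stands still between calls to the robot, and variables do not carry over. Pictures are saved under pics/ and viewed, at most 10 in all, crops included, and the job is handed in when it is done.

Besides the shell and the picture viewer there is one more tool, called after ">>>" by a JSON object that holds its "fn" and its "kwargs". carry_out: Moves the arm, as the interface text tells. Its arguments: {"type":"object","properties":{"increments":{"type":"array"},"jaw":{"type":"number"}},"required":["increments"]}

```bash
mkdir -p pics; cat > h.py <<'E'
import numpy as np, cv2
from scipy.spatial.transform import Rotation as R
from rig import get_obs, imaging, workorder
def snap(n,fn):
    o=get_obs(); f=imaging.grab_frame(n); cv2.imwrite('pics/'+fn,f['color'])
    T=f.get('cam_to_world')
    if T is None:
        W=np.eye(4);W[:3,:3]=R.from_rotvec(o['ee_rot']).as_matrix();W[:3,3]=o['tcp_pos'];T=W@np.array(f['mount'])
    np.savez('pics/'+fn+'.npz',K=f['K'],k1=f['k1'],T=T); return f
def px2w(fn,uv,z):
    d=np.load('pics/'+fn+'.npz');K=d['K'];T=d['T'];uv=np.array(uv,float).reshape(-1,1,2)
    n=cv2.undistortPoints(uv,K,np.array([float(d['k1']),0,0,0]))[:,0]
    r=np.c_[n,np.ones(len(n))]@T[:3,:3].T; c=T[:3,3]
    return c+r*((np.broadcast_to(z,len(r))-c[2])/r[:,2])[:,None]
E
python3 - <<'E'
from h import *
for n in('top','scene'):
    f=snap(n,n+'1.png')
    print(n,f['cam_to_world'] if 'cam_to_world' in f else 0)
    im=cv2.resize(f['color'],(800,600),interpolation=cv2.INTER_CUBIC);cv2.imwrite(f'pics/{n}1b.png',im)
print(get_obs())
E
```

```text
top [[ 1.56821153e-02 -9.89617531e-01  1.42867816e-01  3.67628729e-01]
 [-9.99874353e-01 -1.58517019e-02 -4.88367202e-05 -8.56099013e-05]
 [ 2.31302770e-03 -1.42849099e-01 -9.89741777e-01  1.53441690e+00]
 [ 0.00000000e+00  0.00000000e+00  0.00000000e+00  1.00000000e+00]]
scene [[-0.05889192  0.59475068 -0.80175019  1.74774195]
 [ 0.99817219  0.04599765 -0.03919818  0.04428213]
 [ 0.01356548 -0.8025932  -0.59637248  0.91066662]
 [ 0.          0.          0.          1.        ]]
{'t': 0.1, 'q': array([ 1.17810312e+00,  2.64643503e-01,  1.60522236e+00, -8.49851895e-06,
        1.27370459e+00, -3.69049428e-02]), 'qvel': array([-1.10839160e-04, -1.43786856e-03, -3.45190313e-03,  9.05963369e-05,
       -1.45320649e-04, -9.47595013e-04]), 'tau': array([ 5.14052442e-05, -5.16710365e+01, -3.68586588e+01,  1.50485585e-04,
        6.39324731e-03, -5.81306182e-06]), 'tcp_pos': array([0.23488014, 0.63212062, 0.23011779]), 'ee_rot': array([-5.55850543e-01, -3.09160583e+00,  3.03764244e-03]), 'wrist_force': array([-0.39775874, -0.45000824, -0.00227298]), 'torque': array([ 0.02727144, -0.00546507, -0.00928126]), 'gripper_force': 0.0, 'gripper_width': 1.0015810322105143}
```

View pics/top1b.png

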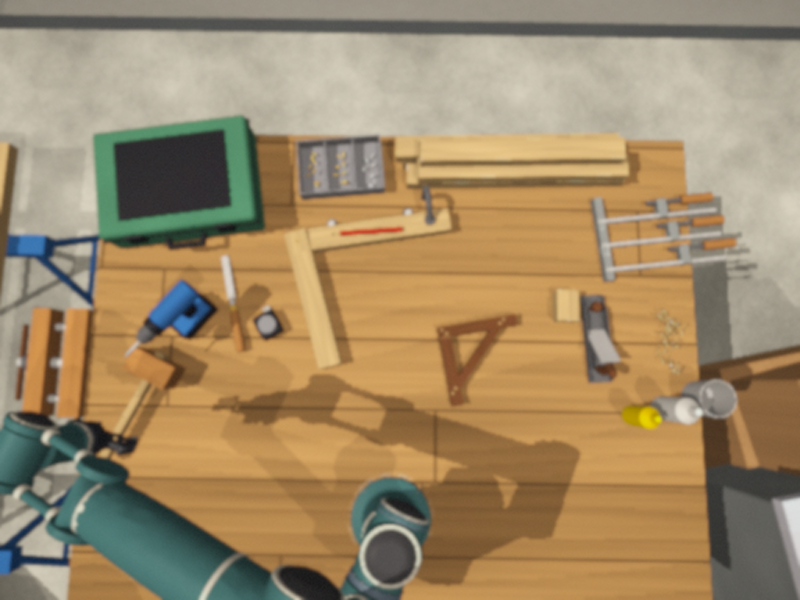

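View pics/scene1b.png

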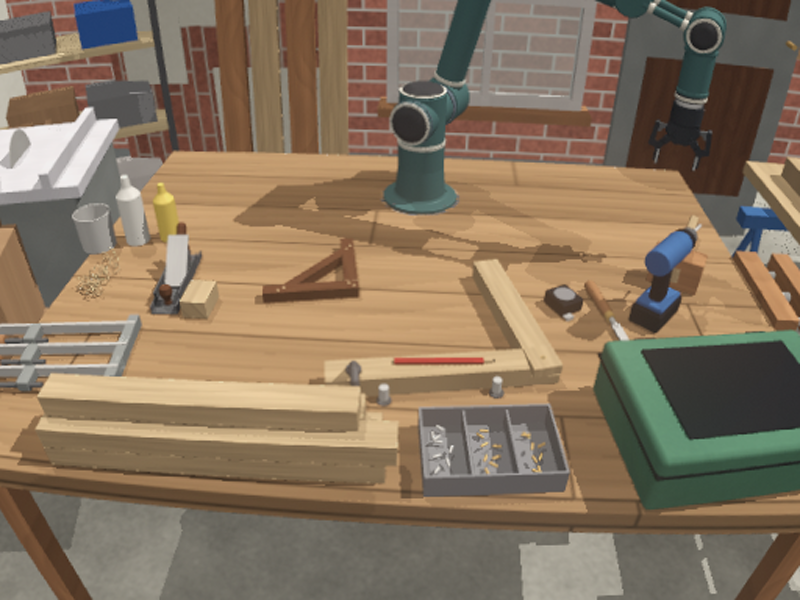

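The top view shows the square's heel at about (438,327), with legs to (520,318) and (457,403). The plate's top runs from (290,233) to (452,222), and the stud's free end is at (330,365). The square is already close to its home orientation. I'll zoom in for corner measurements.

```bash
python3 - <<'E'
from h import *
im=cv2.imread('pics/top1.png')[128:264,176:340]
im=cv2.resize(im,None,fx=4.4,fy=4.4,interpolation=cv2.INTER_CUBIC)
cv2.imwrite('pics/top1c.png',im);print(im.shape)
E
```

```text
(598, 722, 3)
```

View pics/top1c.png

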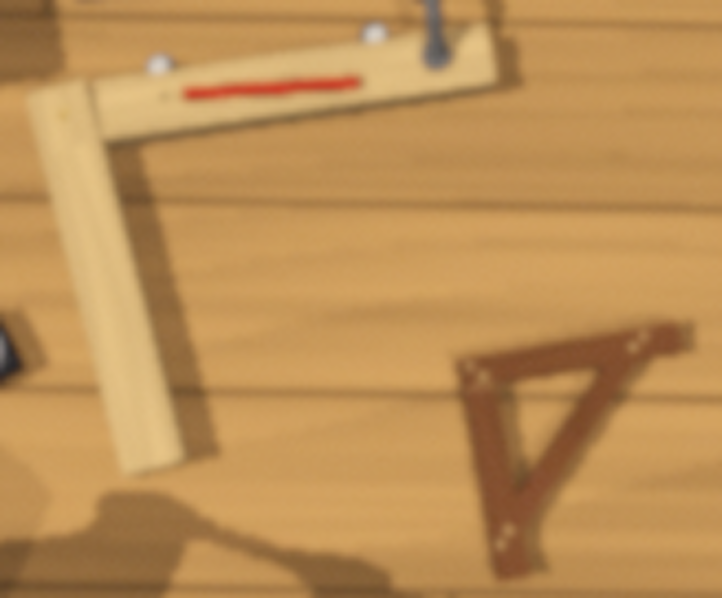

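The crop shows the square's outer corners: heel (458,362), right tip (690,322) and lower tip (496,577). The plate's inner top edge runs (106,142)–(497,84), and the stud's inner top edge runs (95,95)–(183,459).

```bash
python3 - <<'E'
from h import *
c=lambda a:np.array(a)/4.4+[176,128]
s=px2w('top1.png',c([(458,362),(690,322),(496,577)]),.028);print(s.round(3))
print(np.linalg.norm(s[1]-s[0]),np.linalg.norm(s[2]-s[0]),)
p=px2w('top1.png',c([(106,142),(497,84),(95,95),(183,459)]),.045);print(p.round(3))
a=lambda v:np.arctan2(v[1],v[0])
print('plate -y dir->yaw',a(p[1]-p[0])+np.pi/2,'stud yaw',a(p[2]-p[3]),'sq y',a(s[1]-s[0])+np.pi/2,'sq x',a(s[0]-s[2]))
y=(a(s[1]-s[0])+np.pi/2+a(s[0]-s[2]))/2
Rz=R.from_euler('z',y).as_matrix()
print('yaw',y,'sq origin',s[0]-Rz@[.095,.095,0])
M=R.from_rotvec(get_obs()['ee_rot']).as_matrix();print(M.round(3))
f=imaging.grab_frame('wrist');print(f['mount'],f['K'])
E
```

```text
[[ 0.507 -0.123  0.028]
 [ 0.55  -0.351  0.028]
 [ 0.301 -0.161  0.028]]
0.23177801164465953 0.20958562513112566
[[ 0.718  0.226  0.045]
 [ 0.783 -0.159  0.045]
 [ 0.765  0.239  0.045]
 [ 0.408  0.141  0.045]]
plate -y dir->yaw 0.16743756999972859 stud yaw 0.26737205882316567 sq y 0.186655617976085 sq x 0.17904783727020737
yaw 0.18285172762314617 sq origin [ 0.43078024 -0.23399853  0.028     ]
[[-0.937  0.348 -0.001]
 [ 0.348  0.937 -0.002]
 [ 0.    -0.002 -1.   ]]
[[-1.17236543e-04 -9.48851157e-01 -3.15723723e-01  8.08612218e-02]
 [ 9.99999849e-01 -2.80761641e-04  4.72452567e-04  2.32572892e-04]
 [-5.36930276e-04 -3.15723620e-01  9.48851046e-01 -1.42359837e-01]
 [ 0.00000000e+00  0.00000000e+00  0.00000000e+00  1.00000000e+00]] [[270.80971415   0.         254.48923593]
 [  0.         270.80971415 194.49728551]
 [  0.           0.           1.        ]]
```

>>> {"fn": "carry_out", "kwargs": {"increments": [{"x": -20, "y": -15, "z": -15}, {"x": -30, "y": -22, "z": -15}, {"x": -30, "y": -22, "z": -10}, {"x": -30, "y": -22, "z": -10}, {"x": -30, "y": -22}, {"x": -30, "y": -22}, {"x": -30, "y": -22}, {"x": -30, "y": -22}, {"x": -30, "y": -22}, {"x": -30, "y": -22}, {"x": -27, "y": -24}, {"x": -15, "y": -30}, {"x": -15, "y": -30}, {"x": -15, "y": -30}, {"x": -15, "y": -30}, {"x": -15, "y": -30}, {"x": -15, "y": -30}, {"x": -15, "y": -30}, {"x": -15, "y": -30}, {"x": -13, "y": -30}]}}

```text
invalid input
```

>>> {"fn": "carry_out", "kwargs": {"increments": [{"x": -20, "y": -15, "z": -15, "ax": 0, "ay": 0, "az": 0}, {"x": -30, "y": -22, "z": -15, "ax": 0, "ay": 0, "az": 0}, {"x": -30, "y": -22, "z": -10, "ax": 0, "ay": 0, "az": 0}, {"x": -30, "y": -22, "z": -10, "ax": 0, "ay": 0, "az": 0}, {"x": -30, "y": -22, "z": 0, "ax": 0, "ay": 0, "az": 0}, {"x": -30, "y": -22, "z": 0, "ax": 0, "ay": 0, "az": 0}, {"x": -30, "y": -22, "z": 0, "ax": 0, "ay": 0, "az": 0}, {"x": -30, "y": -22, "z": 0, "ax": 0, "ay": 0, "az": 0}, {"x": -30, "y": -22, "z": 0, "ax": 0, "ay": 0, "az": 0}, {"x": -30, "y": -22, "z": 0, "ax": 0, "ay": 0, "az": 0}, {"x": -27, "y": -24, "z": 0, "ax": 0, "ay": 0, "az": 0}, {"x": -15, "y": -30, "z": 0, "ax": 0, "ay": 0, "az": 0}, {"x": -15, "y": -30, "z": 0, "ax": 0, "ay": 0, "az": 0}, {"x": -15, "y": -30, "z": 0, "ax": 0, "ay": 0, "az": 0}, {"x": -15, "y": -30, "z": 0, "ax": 0, "ay": 0, "az": 0}, {"x": -15, "y": -30, "z": 0, "ax": 0, "ay": 0, "az": 0}, {"x": -15, "y": -30, "z": 0, "ax": 0, "ay": 0, "az": 0}, {"x": -15, "y": -30, "z": 0, "ax": 0, "ay": 0, "az": 0}, {"x": -15, "y": -30, "z": 0, "ax": 0, "ay": 0, "az": 0}, {"x": -13, "y": -30, "z": 0, "ax": 0, "ay": 0, "az": 0}], "jaw": 0}}

```text
t: 1.82
tcp_pos: [0.4801, -0.001, 0.2811]
ee_rot: [0.556, 3.092, -0.0]
wrist_force: [0.4, 0.2, 0.5]
gripper_width: 1.0
gripper_force: 0.0
```

>>> {"fn": "carry_out", "kwargs": {"increments": [{"x": -4, "y": -29, "z": 10, "ax": 0, "ay": 0, "az": 0}, {"x": -4, "y": -29, "z": 10, "ax": 0, "ay": 0, "az": 0}, {"x": -4, "y": -30, "z": 10, "ax": 0, "ay": 0, "az": 0}, {"x": -4, "y": -30, "z": 10, "ax": 0, "ay": 0, "az": 0}, {"x": -4, "y": -30, "z": 10, "ax": 0, "ay": 0, "az": 0}, {"x": -4, "y": -30, "z": 10, "ax": 0, "ay": 0, "az": 0}, {"x": -5, "y": -29, "z": 10, "ax": 0, "ay": 0, "az": 0}, {"x": -5, "y": -29, "z": 10, "ax": 0, "ay": 0, "az": 0}, {"x": 0, "y": 0, "z": 0, "ax": 0, "ay": 0, "az": 4.7}, {"x": 0, "y": 0, "z": 0, "ax": 0, "ay": 0, "az": 4.7}, {"x": 0, "y": 0, "z": 0, "ax": 0, "ay": 0, "az": 4.7}, {"x": 0, "y": 0, "z": 0, "ax": 0, "ay": 0, "az": 0}, {"x": 0, "y": 0, "z": 0, "ax": 0, "ay": 0, "az": 0}]}}

```text
t: 2.9
tcp_pos: [0.4298, -0.2323, 0.201]
ee_rot: [-0.928, -3.001, -0.0]
wrist_force: [-0.6, 0.4, -0.3]
gripper_width: 0.998
gripper_force: 0.0
```

```bash
python3 - <<'E'
from h import *
f=snap('wrist','w1.png')
cv2.imwrite('pics/w1b.png',cv2.resize(f['color'],(800,600),interpolation=cv2.INTER_CUBIC))
E
```

```text
(no output)
```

View pics/w1b.png

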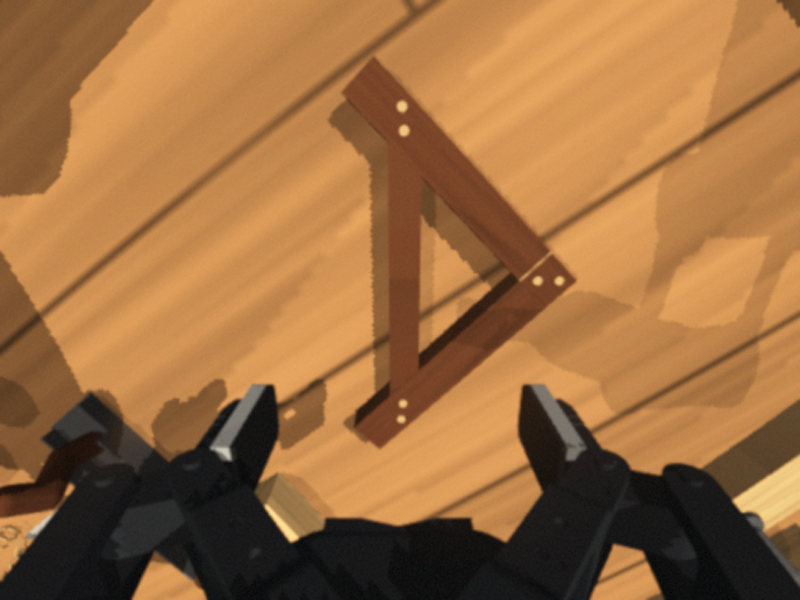

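The wrist view shows the square's top outer corners: heel (575,280), upper tip (373,57) and lower tip (380,447). The brace edges sit at x≈389 and 420 on row 240.

```bash
python3 - <<'E'
from h import *
c=lambda a:(np.array(a,float)+.5)*.64-.5
s=px2w('w1.png',c([(575,280),(373,57),(380,447),(389,240),(420,240)]),.028);print(s.round(4))
print(np.linalg.norm(s[1]-s[0]),np.linalg.norm(s[2]-s[0]),np.linalg.norm(s[1]-s[2]),np.linalg.norm(s[3]-s[4]))
a=lambda v:np.arctan2(v[1],v[0])
# tip further right(-y) is +y leg
t=s[1:3]; ty=t[np.argmin(t[:,1])];tx=t[np.argmax(t[:,1])]
b=a(tx-ty) # direction of (1,-1) in square = -> plate: square yaw+... 
y1=a(ty-s[0])+np.pi/2; y2=a(s[0]-tx); y=(y1+y2)/2
Rz=R.from_euler('z',y).as_matrix(); o1=s[0]-Rz@[.095,.095,0]
print('yaws',y1,y2,'origin',o1)
d=Rz@[.7071,.7071,0]
print('brace mid along diag from o1',((s[3]+s[4])/2-o1)@d)
ob=get_obs();M=R.from_rotvec(ob['ee_rot']).as_matrix()
print('tool-frame delta mm',M.T@(o1*[1,1,0]+[0,0,.002]-ob['tcp_pos'])*1e3,'yaw err deg (world)',np.degrees(y+np.pi/4-a(M[:,1])))
E
```

```text
[[ 0.5112 -0.1206  0.028 ]
 [ 0.297  -0.1611  0.028 ]
 [ 0.5513 -0.3342  0.028 ]
 [ 0.4042 -0.2223  0.028 ]
 [ 0.4173 -0.2032  0.028 ]]
0.21792685087447883 0.2172880148007042 0.3076059448517216 0.023207998081617755
yaws 0.18577491346496466 0.18667006903297906 origin [ 0.43539251 -0.2315618   0.028     ]
brace mid along diag from o1 0.001641262632476229
tool-frame delta mm [ -4.24535947   3.63994725 199.13439551] yaw err deg (world) 0.019977427007681074
```

>>> {"fn": "carry_out", "kwargs": {"increments": [{"x": -4, "y": 4, "z": 20, "ax": 0, "ay": 0, "az": 0}, {"x": 0, "y": 0, "z": 30, "ax": 0, "ay": 0, "az": 0}, {"x": 0, "y": 0, "z": 30, "ax": 0, "ay": 0, "az": 0}, {"x": 0, "y": 0, "z": 30, "ax": 0, "ay": 0, "az": 0}, {"x": 0, "y": 0, "z": 30, "ax": 0, "ay": 0, "az": 0}, {"x": 0, "y": 0, "z": 24, "ax": 0, "ay": 0, "az": 0}, {"x": 0, "y": 0, "z": 18, "ax": 0, "ay": 0, "az": 0}, {"x": 0, "y": 0, "z": 12, "ax": 0, "ay": 0, "az": 0}, {"x": 0, "y": 0, "z": 3, "ax": 0, "ay": 0, "az": 0}, {"x": 0, "y": 0, "z": 0, "ax": 0, "ay": 0, "az": 0}]}}

```text
t: 3.78
tcp_pos: [0.4348, -0.2306, 0.0033]
ee_rot: [-0.928, -2.999, -0.001]
wrist_force: [0.2, -0.0, 1.0]
gripper_width: 1.003
gripper_force: 0.0
```

>>> {"fn": "carry_out", "kwargs": {"increments": [{"x": 0, "y": 0, "z": 0, "ax": 0, "ay": 0, "az": 0}, {"x": 0, "y": 0, "z": 0, "ax": 0, "ay": 0, "az": 0}, {"x": 0, "y": 0, "z": 0, "ax": 0, "ay": 0, "az": 0}, {"x": 0, "y": 0, "z": 0, "ax": 0, "ay": 0, "az": 0}, {"x": 0, "y": 0, "z": 0, "ax": 0, "ay": 0, "az": 0}, {"x": 0, "y": 0, "z": 0, "ax": 0, "ay": 0, "az": 0}, {"x": 0, "y": 0, "z": 0, "ax": 0, "ay": 0, "az": 0}, {"x": 0, "y": 0, "z": 0, "ax": 0, "ay": 0, "az": 0}, {"x": 0, "y": 0, "z": 0, "ax": 0, "ay": 0, "az": 0}, {"x": 0, "y": 0, "z": 0, "ax": 0, "ay": 0, "az": 0}, {"x": 0, "y": 0, "z": 0, "ax": 0, "ay": 0, "az": 0}, {"x": 0, "y": 0, "z": 0, "ax": 0, "ay": 0, "az": 0}], "jaw": 1}}

```text
t: 4.78
tcp_pos: [0.4364, -0.2317, 0.0053]
ee_rot: [0.931, 2.999, -0.0]
wrist_force: [-0.3, 0.6, 6.6]
gripper_width: 0.266
gripper_force: 61.0
```

>>> {"fn": "carry_out", "kwargs": {"increments": [{"x": 0, "y": 0, "z": -8, "ax": 0, "ay": 0, "az": 0}, {"x": 0, "y": 5, "z": -7, "ax": 0, "ay": 0, "az": 0}, {"x": 2, "y": 15, "z": 0, "ax": 0, "ay": 0, "az": 0}, {"x": 3, "y": 30, "z": 0, "ax": 0, "ay": 0, "az": 0}, {"x": 3, "y": 33, "z": 0, "ax": 0, "ay": 0, "az": 0}, {"x": 3, "y": 33, "z": 0, "ax": 0, "ay": 0, "az": 0}, {"x": 3, "y": 33, "z": 0, "ax": 0, "ay": 0, "az": 0}, {"x": 3, "y": 33, "z": 0, "ax": 0, "ay": 0, "az": 0}, {"x": 4, "y": 33, "z": 0, "ax": 0, "ay": 0, "az": 0}, {"x": 4, "y": 33, "z": 0, "ax": 0, "ay": 0, "az": 0}, {"x": 3, "y": 33, "z": 0, "ax": 0, "ay": 0, "az": 0}, {"x": 3, "y": 25, "z": 0, "ax": 0, "ay": 0, "az": 0}, {"x": 0, "y": 12, "z": 0, "ax": 0, "ay": 0, "az": 0}, {"x": 0, "y": 0, "z": 0, "ax": 0, "ay": 0, "az": 0}, {"x": 0, "y": 0, "z": 0, "ax": 0, "ay": 0, "az": 0}]}}

```text
t: 6.03
tcp_pos: [0.5894, 0.0487, 0.0189]
ee_rot: [-0.928, -3.0, 0.002]
wrist_force: [-1.1, 0.4, -3.4]
gripper_width: 0.269
gripper_force: 60.0
```

```bash
python3 - <<'E'
from h import *
f=snap('wrist','w2.png')
cv2.imwrite('pics/w2b.png',cv2.resize(f['color'],(800,600),interpolation=cv2.INTER_CUBIC))
f=snap('top','top2.png')
im=cv2.resize(f['color'][120:256,176:340],None,fx=4.4,fy=4.4,interpolation=cv2.INTER_CUBIC)
cv2.imwrite('pics/top2c.png',im)
E
```

```text
(no output)
```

View pics/w2b.png

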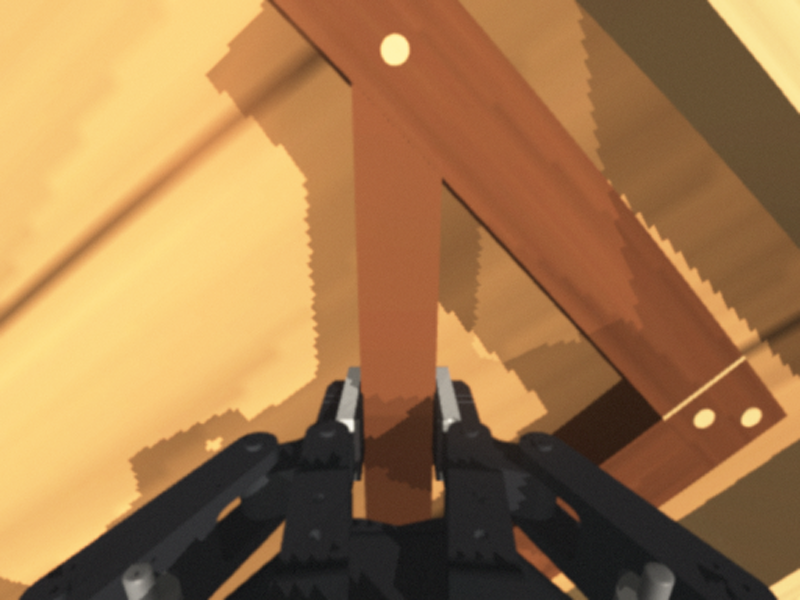

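View pics/top2c.png

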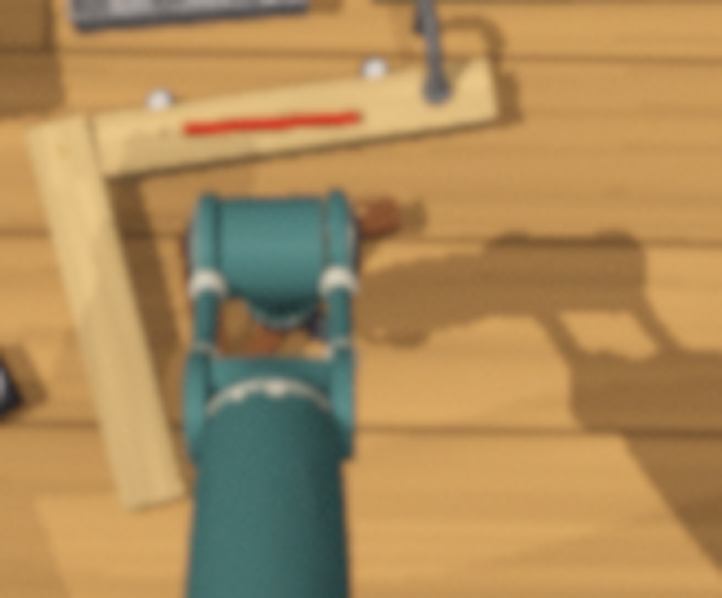

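The wrist view shows the heel at (785,415). The stud face's bench line runs (575,0)–(800,247) and its top edge (705,0)–(800,117). The plate face's bench line runs about (662,515)–(800,437). The square is still clear of both timbers.

```bash
python3 - <<'E'
from h import *
c=lambda a:(np.array(a,float)+.5)*.64-.5
p=px2w('w2.png',c([(785,415),(575,0),(800,247),(705,0),(800,117),(662,515),(800,437)]),[.042,0,0,.045,.045,0,0]);print(p.round(4))
a=lambda v:np.arctan2(v[1],v[0])
print('stud yaw',a(p[2]-p[1]),a(p[4]-p[3]),'plate yaw wrist',a(p[5]-p[6])+0*np.pi,a(p[6]-p[5])+np.pi/2)
# plate from top1: fit inner dark edge line
q=px2w('top2.png',np.array([(104,178),(495,119)])/4.4+[176,120],.045);print(q.round(4),a(q[1]-q[0])+np.pi/2)
q=px2w('top2.png',np.array([(104,180),(495,122)])/4.4+[176,120],.0);print(q.round(4),a(q[1]-q[0])+np.pi/2)
o=get_obs();yaw=.186;Rz=R.from_euler('z',yaw).as_matrix();print('heel nominal',o['tcp_pos']+Rz@[.095,.095,0])
# automatic subpixel: brightness profiles perpendicular, columns of top image along plate
im=cv2.cvtColor(cv2.imread('pics/top2.png'),cv2.COLOR_BGR2GRAY).astype(float)
pts=[]
for u in range(206,284,4):
    v0=120+(178-(u-176)*4.4*.1509+104*.1509)/4.4
    vs=np.arange(int(v0)-4,int(v0)+6); g=np.diff(im[vs,u]); i=np.argmin(g); 
    if 0<i<len(g)-1:
        w=g[i-1:i+2]; pts.append((u,vs[i]+.5+(w[0]-w[2])/(2*(w[0]-2*w[1]+w[2]))))
q=px2w('top2.png',pts,.045); 
ok=np.ones(len(q),bool)
for _ in range(3):
    k=np.polyfit(q[ok,1],q[ok,0],1); r=q[:,0]-np.polyval(k,q[:,1]); ok=abs(r)<max(.0015,1.5*r[ok].std())
print('plate edge x = ',k,'yaw',-np.arctan(k[0]),'resid',r[ok].std(),ok.sum())
E
```

```text
[[0.6634 0.159  0.042 ]
 [0.5123 0.1734 0.    ]
 [0.6384 0.2114 0.    ]
 [0.5326 0.1789 0.045 ]
 [0.5719 0.1905 0.045 ]
 [0.7332 0.1105 0.    ]
 [0.7298 0.1844 0.    ]]
stud yaw 0.292546293742201 0.2854843963481021 plate yaw wrist -1.5250810640159231 3.1873079163687663
[[ 0.7167  0.2283  0.045 ]
 [ 0.7829 -0.1575  0.045 ]] 0.1700034818249807
[[ 0.7252  0.2351  0.    ]
 [ 0.7923 -0.1623  0.    ]] 0.1673972096335239
heel nominal [0.66449554 0.15840391 0.01873632]
plate edge x =  [-0.16525075  0.75982388] yaw 0.16377071378445973 resid 0.0005369686671678065 20
```

>>> {"fn": "carry_out", "kwargs": {"increments": [{"x": 0, "y": 0, "z": 2, "ax": 0, "ay": 0, "az": 1.2}, {"x": -5, "y": 10, "z": 2, "ax": 0, "ay": 0, "az": 0}, {"x": -6, "y": 12, "z": 3, "ax": 0, "ay": 0, "az": 0}, {"x": -6, "y": 12, "z": 3, "ax": 0, "ay": 0, "az": 0}, {"x": -6, "y": 12, "z": 2, "ax": 0, "ay": 0, "az": 0}, {"x": -5, "y": 8, "z": 0, "ax": 0, "ay": 0, "az": 0}, {"x": 0, "y": 0, "z": 0, "ax": 0, "ay": 0, "az": 0}, {"x": 0, "y": 0, "z": 0, "ax": 0, "ay": 0, "az": 0}, {"x": 0, "y": 0, "z": 0, "ax": 0, "ay": 0, "az": 0}]}}

```text
t: 6.88
tcp_pos: [0.6436, 0.0754, 0.007]
ee_rot: [-0.963, -2.989, 0.001]
wrist_force: [0.1, -0.5, -3.2]
gripper_width: 0.269
gripper_force: 60.0
```

>>> {"fn": "carry_out", "kwargs": {"increments": [{"x": -4, "y": 4, "z": 0, "ax": 0, "ay": 0, "az": 0}, {"x": 3.5, "y": 3.5, "z": 0, "ax": 0, "ay": 0, "az": 0}, {"x": 3.5, "y": 3.5, "z": 0, "ax": 0, "ay": 0, "az": 0}, {"x": 3.5, "y": 3.5, "z": 0, "ax": 0, "ay": 0, "az": 0}, {"x": 3.5, "y": 3.5, "z": 0, "ax": 0, "ay": 0, "az": 0}, {"x": 3.5, "y": 3.5, "z": 0, "ax": 0, "ay": 0, "az": 0}, {"x": 3.5, "y": 3.5, "z": 0, "ax": 0, "ay": 0, "az": 0}, {"x": 3.5, "y": 3.5, "z": 0, "ax": 0, "ay": 0, "az": 0}, {"x": 3.5, "y": 3.5, "z": 0, "ax": 0, "ay": 0, "az": 0}, {"x": 0, "y": 0, "z": 0, "ax": 0, "ay": 0, "az": 0}]}}

```text
t: 7.72
tcp_pos: [0.643, 0.117, 0.0071]
ee_rot: [-0.962, -2.99, -0.001]
wrist_force: [-0.1, -1.0, -3.5]
gripper_width: 0.266
gripper_force: 60.0
```

>>> {"fn": "carry_out", "kwargs": {"increments": [{"x": 2, "y": 2, "z": 0, "ax": 0, "ay": 0, "az": 0}, {"x": 2, "y": 2, "z": 0, "ax": 0, "ay": 0, "az": 0}, {"x": 2, "y": 2, "z": 0, "ax": 0, "ay": 0, "az": 0}, {"x": 0, "y": 0, "z": 0, "ax": 0, "ay": 0, "az": 0}, {"x": 0, "y": 0, "z": 0, "ax": 0, "ay": 0, "az": 0}]}}

```text
t: 8.13
tcp_pos: [0.6422, 0.1246, 0.0073]
ee_rot: [0.963, 2.99, 0.001]
wrist_force: [-0.7, -0.6, -4.6]
gripper_width: 0.267
gripper_force: 60.0
```

>>> {"fn": "carry_out", "kwargs": {"increments": [{"x": -1.5, "y": 1.5, "z": 0, "ax": 0, "ay": 0, "az": 0}, {"x": -1.5, "y": 1.5, "z": 0, "ax": 0, "ay": 0, "az": 0}, {"x": -1.5, "y": 1.5, "z": 0, "ax": 0, "ay": 0, "az": 0}, {"x": 0, "y": 0, "z": 0, "ax": 0, "ay": 0, "az": 0}, {"x": 0, "y": 0, "z": 0, "ax": 0, "ay": 0, "az": 0}]}}

```text
t: 8.55
tcp_pos: [0.6435, 0.1248, 0.0065]
ee_rot: [-0.961, -2.981, 0.006]
wrist_force: [-14.7, -2.2, 5.0]
gripper_width: 0.27
gripper_force: 61.2
```

```bash
python3 - <<'E'
from h import *
f=snap('wrist','w3.png')
cv2.imwrite('pics/w3b.png',cv2.resize(f['color'],(800,600),interpolation=cv2.INTER_CUBIC))
E
```

```text
(no output)
```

View pics/w3b.png

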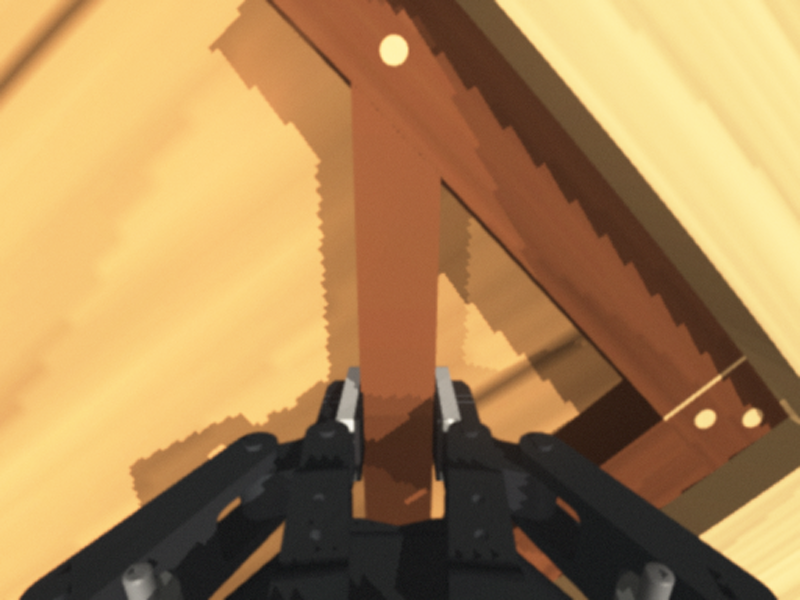

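The wrist view shows the +y leg on the plate and the +x leg parallel to the stud's edge, with the heel at (785,415) almost in the corner near (795,415). Plate contact is about 15 N. Next I'll press along the plate toward the stud.

>>> {"fn": "carry_out", "kwargs": {"increments": [{"x": 1, "y": 1, "z": 0, "ax": 0, "ay": 0, "az": 0}, {"x": 1, "y": 1, "z": 0, "ax": 0, "ay": 0, "az": 0}, {"x": 0, "y": 0, "z": 0, "ax": 0, "ay": 0, "az": 0}, {"x": 0, "y": 0, "z": 0, "ax": 0, "ay": 0, "az": 0}, {"x": 0, "y": 0, "z": 0, "ax": 0, "ay": 0, "az": 0}]}}

```text
t: 9.02
tcp_pos: [0.6433, 0.1257, 0.006]
ee_rot: [-0.961, -2.982, 0.01]
wrist_force: [-12.0, -7.2, 1.9]
gripper_width: 0.269
gripper_force: 60.8
```

>>> {"fn": "carry_out", "kwargs": {"increments": [{"x": 1, "y": 1, "z": 0, "ax": 0, "ay": 0, "az": 0}, {"x": 1, "y": 1, "z": 0, "ax": 0, "ay": 0, "az": 0}, {"x": 0, "y": 0, "z": 0, "ax": 0, "ay": 0, "az": 0}, {"x": 0, "y": 0, "z": 0, "ax": 0, "ay": 0, "az": 0}, {"x": 0, "y": 0, "z": 0, "ax": 0, "ay": 0, "az": 0}]}}

```text
t: 9.43
tcp_pos: [0.6431, 0.1271, 0.0058]
ee_rot: [-0.961, -2.983, 0.012]
wrist_force: [-9.6, -12.7, 1.3]
gripper_width: 0.268
gripper_force: 60.8
```

```bash
python3 - <<'E'
from h import *
f=snap('wrist','w4.png');g=snap('top','top4.png')
a=cv2.resize(f['color'][:, 250:],None,fx=1.5,fy=1.5,interpolation=cv2.INTER_CUBIC)
b=cv2.resize(g['color'][120:256,176:276],None,fx=4,fy=4.235,interpolation=cv2.INTER_CUBIC)
cv2.imwrite('pics/v4.png',np.hstack([a,b]));print(a.shape,b.shape)
M=R.from_rotvec(get_obs()['ee_rot']).as_matrix();print('tool yaw-45',np.arctan2(M[1,1],M[0,1])-np.pi/4,'down',M[:,2])
E
```

```text
(576, 393, 3) (576, 400, 3)
tool yaw-45 0.1620439608815235 down [-0.00967865 -0.00492632 -0.99994103]
```

View pics/v4.png

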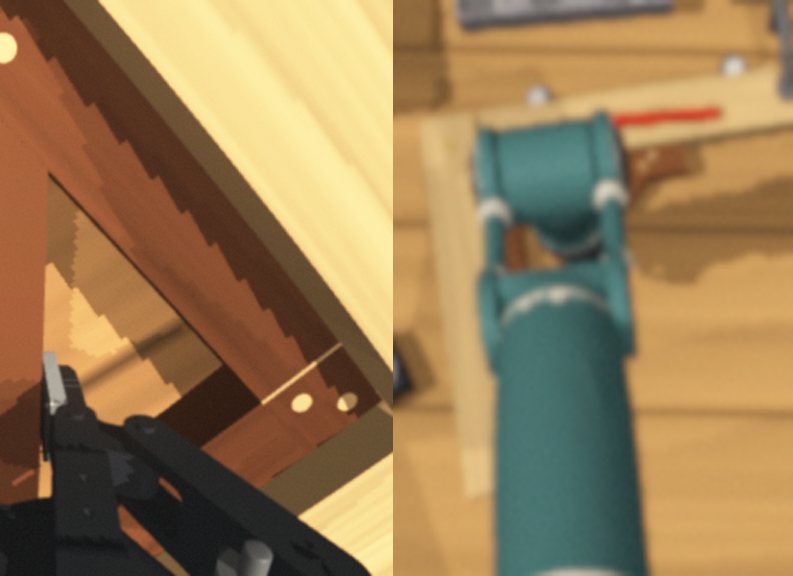

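The combined view shows the heel at (380,408), tucked into the corner. The square's leg edge, (65,0)–(378,408), runs alongside the stud's top edge, (100,0)–(393,365). I'll fit both edges numerically.

```bash
python3 - <<'E'
from h import *
im=cv2.imread('pics/w4.png').astype(float); g=im[...,1]
def edge(p0,p1,z,ch,w=5):
    p0,p1=[np.array(p)/1.5+[250,0] for p in(p0,p1)];P=[]
    for t in np.linspace(.04,.96,45):
        u0,v=p0+t*(p1-p0);v=int(round(v));u0=np.interp(v,[p0[1],p1[1]],[p0[0],p1[0]]) if p1[1]>p0[1] else np.interp(v,[p1[1],p0[1]],[p1[0],p0[0]])
        us=np.arange(int(u0)-w,int(u0)+w+1);us=us[us<512];d=np.diff(im[v,us,ch]);i=np.argmax(d)
        if 0<i<len(d)-1:
            a,b,c=d[i-1:i+2];P.append((us[i]+.5+(a-c)/(2*(a-2*b+c)),v))
    q=px2w('w4.png',P,z);ok=np.ones(len(q),bool)
    for _ in range(4):
        m=q[ok].mean(0);dr=np.linalg.svd((q[ok]-m)[:,:2])[2][0];r=(q-m)[:,:2]@[-dr[1],dr[0]];ok=abs(r)<max(.0005,2*r[ok].std())
    y=np.arctan(dr[1]/dr[0]);print('ang',round(y,4),'pt',m.round(4),'n',ok.sum(),'rms',r[ok].std().round(5));return m[:2],dr
s=edge((100,0),(393,365),.045,1); q=edge((65,0),(378,408),.029,1)
p=edge((300,515),(393,452),.045,1)
n=np.array([-q[1][1],q[1][0]]);n*=np.sign(n[1]);print('gap mm',(s[0]-q[0])@n*1e3)
h=px2w('w4.png',[np.array((380,408))/1.5+[250,0]],.029)[0][:2];print('heel',h)
C=np.linalg.solve(np.c_[s[1],-p[1]],p[0]-s[0]);C=s[0]+C[0]*s[1];print('corner (at face lines)',C,'dist mm',(C-h)*1e3)
E
```

```text
ang 0.1729 pt [0.6201 0.221  0.045 ] n 45 rms 3e-05
ang 0.1294 pt [0.6246 0.2188 0.029 ] n 22 rms 0.00022
ang -1.41 pt [0.7258 0.207  0.045 ] n 45 rms 0.0001
gap mm 2.7866853470192186
heel [0.72285018 0.23440308]
corner (at face lines) [0.72065714 0.2386106 ] dist mm [-2.19303757  4.20752103]
```

>>> {"fn": "carry_out", "kwargs": {"increments": [{"x": 0.7, "y": 0.7, "z": 0, "ax": 0, "ay": 0, "az": 0}, {"x": 0.7, "y": 0.7, "z": 0, "ax": 0, "ay": 0, "az": 0}, {"x": 0, "y": 0, "z": 0, "ax": 0, "ay": 0, "az": 0}, {"x": 0, "y": 0, "z": 0, "ax": 0, "ay": 0, "az": 0}, {"x": 0, "y": 0, "z": 0, "ax": 0, "ay": 0, "az": 0}, {"x": 0, "y": 0, "z": 0, "ax": 0, "ay": 0, "az": 0}]}}

```text
t: 10.03
tcp_pos: [0.6428, 0.1287, 0.0059]
ee_rot: [-0.961, -2.983, 0.013]
wrist_force: [-11.7, -14.2, 1.8]
gripper_width: 0.269
gripper_force: 60.8
```

```bash
cat > m.py <<'E'
from h import *
import sys
fn=sys.argv[1]; snap('wrist',fn); im=cv2.imread('pics/'+fn).astype(float)
def edge(p0,p1,z,ch=1,w=5):
    P=[]
    for v in range(int(min(p0[1],p1[1]))+3,int(max(p0[1],p1[1]))-2,2):
        (a0,b0),(a1,b1)=sorted([p0,p1],key=lambda p:p[1]);u0=np.interp(v,[b0,b1],[a0,a1])
        us=np.arange(int(u0)-w,int(u0)+w+1);us=us[us<512];d=np.diff(im[v,us,ch]);i=np.argmax(d)
        if 0<i<len(d)-1:
            a,b,c=d[i-1:i+2];P.append((us[i]+.5+(a-c)/(2*(a-2*b+c)),v))
    q=px2w(fn,P,z);m=q.mean(0);dr=np.linalg.svd((q-m)[:,:2])[2][0];dr*=np.sign(dr[0]);return m[:2],np.arctan2(dr[1],dr[0])
s=edge((317,0),(512,243),.045);p=edge((450,343),(512,301),.045)
M=R.from_rotvec(get_obs()['ee_rot']).as_matrix();y=np.arctan2(M[1,1],M[0,1])-np.pi/4
print('stud',s[1],'plate',p[1]%np.pi-np.pi/2,'tool',y)
o=get_obs();H=o['tcp_pos'][:2]+R.from_euler('z',y).as_matrix()[:2,:2]@[.095,.095]
n=np.array([-np.sin(y),np.cos(y)]);e=np.array([np.cos(y),np.sin(y)])
print('heel nominal',H,'gap to stud mm at 110mm',(s[0]-H)@n*1e3,'stud pt along',(s[0]-H)@e*1e3,'gap plate',(p[0]-H)@e*1e3)
E
python3 m.py w5.png
```

```text
stud 0.16720175704802698 plate 0.15998751857711047 tool 0.16212531871666003
heel nominal [0.72128406 0.23772624] gap to stud mm at 110mm 0.599077085009673 stud pt along -116.11627970300955 gap plate -0.5540863092588864
```

>>> {"fn": "carry_out", "kwargs": {"increments": [{"x": 0.5, "y": 0.5, "z": 0, "ax": 0, "ay": 0, "az": 0}, {"x": 0.5, "y": 0.5, "z": 0, "ax": 0, "ay": 0, "az": 0}, {"x": 0, "y": 0, "z": 0, "ax": 0, "ay": 0, "az": 0}, {"x": 0, "y": 0, "z": 0, "ax": 0, "ay": 0, "az": 0}, {"x": 0, "y": 0, "z": 0, "ax": 0, "ay": 0, "az": 0}, {"x": 0, "y": 0, "z": 0, "ax": 0, "ay": 0, "az": 0}]}}

```text
t: 10.58
tcp_pos: [0.6427, 0.1294, 0.0059]
ee_rot: [-0.961, -2.983, 0.014]
wrist_force: [-10.3, -17.1, 2.2]
gripper_width: 0.265
gripper_force: 60.8
```

```bash
python3 m.py w6.png
```

```text
stud 0.1725142876164093 plate 0.1600447902159774 tool 0.16206556953354867
heel nominal [0.72112158 0.23853425] gap to stud mm at 110mm 0.3738290548529457 stud pt along -118.1878409595263 gap plate -0.493844686761772
```

```bash
python3 - <<'E'
from h import *
for fn in('w4.png','w5.png','w6.png'):
    g=cv2.GaussianBlur(cv2.imread('pics/'+fn),(3,3),0)[...,0].astype(float)
    for nm,vr in(('stud',range(3,236,3)),('plate',range(304,340,2))):
        P=[]
        for v in vr:
            u0=np.interp(v,[0,243],[317,512]) if nm=='stud' else np.interp(v,[301,343],[512,450])
            us=np.arange(int(u0)-14,min(int(u0)+15,512));d=np.diff(g[v,us]);i=np.argmax(d)
            if 0<i<len(d)-1:
                a,b,c=d[i-1:i+2];P.append((us[i]+.5+(a-c)/(2*(a-2*b+c)),v))
        q=px2w(fn,P,.045)[:,:2]
        l=cv2.fitLine(q.astype(np.float32),cv2.DIST_HUBER,0,.0003,.001)[:,0]
        an=np.arctan2(l[1],l[0])%np.pi; r=(q-l[2:])@[-l[1],l[0]]
        print(fn,nm,round(an-(np.pi/2 if nm=='plate' else 0),4),len(P),'rms mm',(r.std()*1e3).round(2),end=' | ')
    print()
E
```

```text
w4.png stud 0.1731 78 rms mm 0.04 | w4.png plate 0.1644 18 rms mm 0.14 | 
w5.png stud 0.1671 78 rms mm 0.04 | w5.png plate 0.1649 18 rms mm 0.13 | 
w6.png stud 0.1635 78 rms mm 0.04 | w6.png plate 0.1636 18 rms mm 0.12 |
```

The stud (0.1635), the plate (0.164) and the square (0.162) now agree, and both contacts press at more than 10 N, so I'm handing in.

```bash
python3 -c "
from rig import workorder,get_obs
print(get_obs()['wrist_force']);print(workorder.sign_off())"
```

```text
[-10.88254048 -16.04061068   1.77724802]
the job is handed in; nothing more can be done
None
```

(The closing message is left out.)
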